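Load the light tray evenly with two tins

ROBOT

A 6-joint arm with a two-finger parallel gripper is mounted at the origin on the work surface. World frame = base frame: x ahead of the robot, y to its left, z up, the work surface at z = 0. Lengths are in m, angles in degrees, forces in N, time in s.
With the tool pointing down it reaches from about 0.375 to 0.9 m from the base axis. Payload 3.1 kg.
Tool frame: the origin (TCP) lies on the centre line of the jaws, within the pads' length; the fingertips stand 25 mm ahead of it and the grasp point (between the pads) lies 6 mm ahead of it; z points along the fingers, y is the line along which they close (so a half turn about z gives the same grasp; the last joint's range is limited). The gripper opens to 87 mm and grips with 3 to 60 N. Pads are 19 mm wide; open, the fingers measure 117 mm over their backs; the gripper's body (75 mm by 190 mm) begins 51 mm behind the grasp point.
Start: joints at [61.622, 30.224, 82.088, -0, 67.689, -10.227], TCP at [0.195, 0.594, 0.248] pointing down, gripper open.
Joint ranges: [-176.69, 176.69], [-43.24, 126.21], [12.49, 139.97], [-82, 262], [0, 151.66], [-163.58, 163.58]. Speed limits (degrees/s): [159.86, 159.86, 180, 180, 180, 180].

INTERFACE

Orientations are given as a 3x3 rotation matrix whose columns are the frame's x, y, z axes.
In Python, from rig import bot, cams, models gives the robot as it stands. The module is installed in compiled form; this text tells all that it offers.
- The arm moves only by the shell command python3 -m handwheel 'ROWS' [OPENING]. ROWS is JSON, a list of rows, each a list of 6 numbers: the shift along the world's x, y, z each as a share of 1 m, from -1 to 1, then the turn, a rotation vector about the world's x, y, z each as a share of 2 rad, from -1 to 1. In form: [[dx, dy, dz, wx, wy, wz], ...]. A call has exactly 8 rows; each row is the pose to reach, as a shift and turn from the pose commanded when the call began; what a row does not reach only later rows make up. A row lasts 1/12 s, in which the tool goes at most 41.7 mm and 7.16 degrees, less where a joint would pass 70% of its speed; a pose out of reach is approached as far as the arm can. A call with a number of a shift or a turn outside -1 to 1 is refused whole. A call with a gripper value outside its range is refused whole. OPENING is the opening, from -1 (shut) to 1 (fully open), so that 0 is half open, set as the call begins (- or left out, the last holds). The fingers move at their own pace and stop on an object; the grip force is fixed at half the most. Time passes only in rows, so rows that repeat a pose let the fingers close, or fill a call up. It gives the time, the measured TCP pose, the force, the opening and the grip force at its end, in the units of the state.
- bot.read_state(): the state, without advancing time (a new reading comes with each control period).
- cams.capture(name): name is "scene" or "top" or "wrist"; returns (picture, depth): 384x512x3 uint8, blue, green, red; 384x512 float32, m along the optical axis (not along the pixel's ray), 0 where there is no reading.
- cams.calibration(name): a dict with "mtx" (3x3 intrinsics, pixels), "R" (3x3) and "t" (3): a world point X has camera coordinates R X + t; the wrist camera has in their place "tool_from_camera" (4x4, takes a point from camera to tool coordinates, whose origin is the TCP and whose axes are the flange's). Camera axes: x right, y down, z forward; pixel columns grow to the right and rows downward; lengths in m; the calibration is good to about 2 mm. The wrist camera is an equidistant fisheye: a pixel r from the principal point sees the ray r / f radians off the axis. A picture is of the moment at which its call begins: read the wrist's pose just before it. calibration takes no time and is no camera call.
- bot.hand_in(): hands the job in; it is judged then, once.
Trained networks look in the newest picture that a camera, given by its name, has taken for a name from the list of things; names that differ only in an ending like _2 or _b are one class to them, and where a whole thing is asked for, a point or a joint stands for the part that bears it (a point fixed in the world has none). Each returns a list of dicts, best first, with "conf" (0 to 1); they miss things now and then, are a little off and sometimes report something else, mostly with a low value. They report only what shows in the picture. A call takes as long as a camera call.
- models.spot_in(query, camera): "position" ([column, row] in pixels, amid what is visible of it).
- models.tip_of(query, camera): "position" ([column, row] in pixels: a listed point, or the origin of a listed thing).
The state is a dict: "time_s": time; "joint_positions": joint angles; "qvel": joint speeds; "tau": joint torques, N m; "position": TCP position; "tcp_rot": TCP orientation; "force": force on the tool from outside, world axes, zero at the start; "moment": the same for the moment, N m; "opening": opening from 0.0 (shut) to 1.0 (fully open); "grasp_force": force on a finger pad.
Only numpy, scipy, OpenCV 4.12 (cv2) and the standard library are available. Lean on these libraries where they do the work, as an engineer would, in place of code of your own. Each camera call takes 0.05 s, during which the arm holds its last target. There are 200 camera calls.

TASK

Put the two squat lidded steel tins into the light white tray that is perched on the small wooden stand with the green trivet, one upright in the middle of each of its two halves, so that it is evenly loaded. Set them down gently, without dropping them, and do not let the tray tip or slide on its stand.

Things in the scene. Friction and masses are not known exactly. Their poses are not given: they have to be found in the camera images.
- tray: light (0.14 kg) loose white plastic open tray, 300 mm (its x) by 170 mm (its y), walls 25 mm high overall and 3 mm thick, floor 3 mm thick; a wall-high 3 mm divider across the middle (x = 0) makes two equal halves, whose middles lie at x = +74 and -74 mm, y = 0. Origin: centre of its underside, z up, 50 mm above the counter.
- stand: small fixed teak stand topped with a green silicone trivet, 130 mm (its x, along the tray) by 210 mm (its y, across), 50 mm high in all. Origin: centre of its underside, z up. The tray lies unfastened on it, middle over middle, so both tray ends overhang by 85 mm and a push or a lone tin near an end tips it.
- tin_a: one of the two squat tins: lidded steel cylinder, 58 mm in diameter, 70 mm tall (top 4 mm: a narrower lid disc), about 0.22 kg, upright on the counter beside the tray. Origin: centre of its underside, z up. Can be gripped across its diameter at any yaw. A 115 mm tall tin and an open steel tumbler (90 mm tall) nearby are not wanted.
- tin_b: the other squat tin: lidded steel cylinder, 58 mm in diameter, 70 mm tall (top 4 mm: a narrower lid disc), about 0.22 kg, upright on the counter beside the tray. Origin: centre of its underside, z up. Can be gripped across its diameter at any yaw. A 115 mm tall tin and an open steel tumbler (90 mm tall) nearby are not wanted.

How it is judged (in metres and radians):
At the end, for the whole second after the job is handed in: Both squat tins stand upright (within 10 degrees) and at rest on the tray's floor, one in each half, each within 20 mm, along and across the tray, of the middle of its half; the tray is level (within 10 degrees), at rest and within 30 mm of where it stood at the start (((x of tin_a in the frame of tray between 0.054 and 0.094 m and y of tin_a in the frame of tray between -0.02 and 0.02 m and z of tin_a in the frame of tray between -0.003 and 0.012 m and x of tin_b in the frame of tray between -0.094 and -0.054 m and y of tin_b in the frame of tray between -0.02 and 0.02 m and z of tin_b in the frame of tray between -0.003 and 0.012 m) or (x of tin_a in the frame of tray between -0.094 and -0.054 m and y of tin_a in the frame of tray between -0.02 and 0.02 m and z of tin_a in the frame of tray between -0.003 and 0.012 m and x of tin_b in the frame of tray between 0.054 and 0.094 m and y of tin_b in the frame of tray between -0.02 and 0.02 m and z of tin_b in the frame of tray between -0.003 and 0.012 m)) and angle between each of tin_a, tin_b, tray's own z axis and vertical below 0.17 rad and linear speed of each of tin_a, tin_b, tray below 0.02 m/s and distance of tray from where it was at the start of the episode below 0.03 m); the robot touches nothing.
It fails at once if the tray tips by more than 10 degrees (angle between tray's own z axis and vertical above 0.175 rad).
It fails at once if a tin is rammed into the tray (over 60 N between tin and tray) (contact force between any of tin_a, tin_b and tray above 60 N).
It fails at once if a tin is dropped: let go over the tray while more than about 17 mm above its floor ((contact force between the fingers and tin_a below 0.05 N and z of tin_a in the frame of tray above 0.02 m and x of tin_a in the frame of tray between -0.15 and 0.15 m and y of tin_a in the frame of tray between -0.085 and 0.085 m) or (contact force between the fingers and tin_b below 0.05 N and z of tin_b in the frame of tray above 0.02 m and x of tin_b in the frame of tray between -0.15 and 0.15 m and y of tin_b in the frame of tray between -0.085 and 0.085 m)).
It also fails if it takes over 54 s, if anything falls off the work surface, if the arm or the gripper's body presses on something with over 40 N, if the wrist force passes 120 N, or if a joint passes its speed limit or range.

## Working session

There is one attempt and no reset: what is moved stays moved. The work goes in short steps, Python scripts to look and compute and a shell command to move; the robot and the scene stay as the last step left them, time stands still between calls to the robot, and variables do not carry over. Pictures are saved under pics/ and viewed, at most 10 in all, crops included, and the job is handed in when it is done.

```bash
mkdir -p pics
cat > h.py <<'E'
import numpy as np, cv2
from rig import bot, cams, models
def world(cam, d, px):
    c=cams.calibration(cam); K=np.array(c["mtx"]); R=np.array(c["R"]); t=np.array(c["t"])
    u,v=px; z=np.median(d[int(v)-2:int(v)+3,int(u)-2:int(u)+3])
    return R.T@(np.linalg.inv(K)@[u,v,1]*z-t)
def cloud(cam,d):
    c=cams.calibration(cam); K=np.array(c["mtx"]); R=np.array(c["R"]); t=np.array(c["t"])
    v,u=np.mgrid[:d.shape[0],:d.shape[1]]
    P=np.stack([(u-K[0,2])/K[0,0]*d,(v-K[1,2])/K[1,1]*d,d],-1)
    return (P-t)@R
E
python3 - <<'E'
from h import *
s=bot.read_state(); print(s["position"],np.round(s["tcp_rot"],3),s["opening"],s["time_s"])
ims=[]
for c in ("top","scene"):
    p,d=cams.capture(c); np.save(c+".npy",d); cv2.imwrite("pics/%s0.png"%c,p)
    for q in ("tin_a","tray","stand"):
        for r in models.spot_in(q,c)[:4]: print(c,q,r, np.round(world(c,d,r["position"]),3))
E
```

```text
[0.19434761 0.59330933 0.24655301] [[-0.95   0.312 -0.001]
 [ 0.312  0.95  -0.002]
 [ 0.    -0.002 -1.   ]] 0.9977704143575469 0.0
top tin_a {'position': [383.2, 226.0], 'conf': 0.64} [ 0.434 -0.29   0.069]
top tin_a {'position': [380.7, 143.3], 'conf': 0.62} [ 0.623 -0.291  0.069]
top tray {'position': [247.4, 167.4], 'conf': 0.97} [0.571 0.017 0.053]
top stand {'position': [245.8, 209.4], 'conf': 0.59} [0.472 0.021 0.05 ]
scene tin_a {'position': [136.1, 225.2], 'conf': 0.8} [ 0.457 -0.302  0.066]
scene tin_a {'position': [161.5, 289.1], 'conf': 0.56} [ 0.645 -0.311  0.07 ]
scene tray {'position': [276.7, 211.2], 'conf': 0.88} [0.568 0.012 0.055]
scene stand {'position': [295.2, 244.5], 'conf': 0.93} [0.669 0.004 0.047]
```

View pics/top0.png

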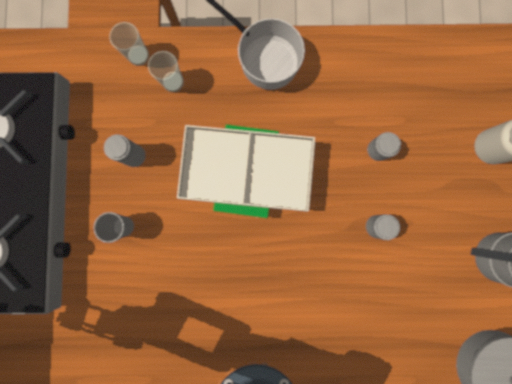

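View pics/scene0.png

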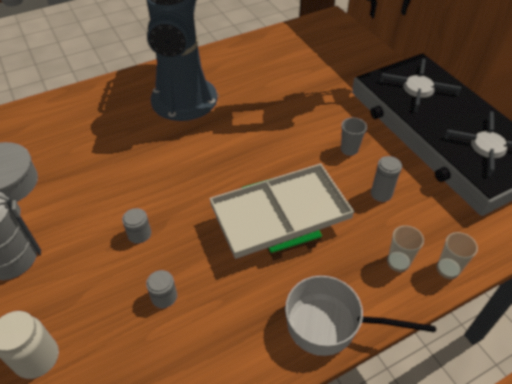

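The top view shows the tray centred near (247,168) with its divider across the middle. The two squat tins are on the right at (385,146) and (384,227). The tall tin (118,148) and the tumbler (110,227) are on the left. The scene view agrees with this. Next I measure precisely.

Run:
```python
from h import *
for c in ("top","scene"):
    d=np.load(c+".npy"); P=cloud(c,d)
    X=P.reshape(-1,3); X=X[(d>0).ravel()]
    for a,b in ((.434,-.29),(.623,-.291)):
        m=(np.hypot(X[:,0]-a,X[:,1]-b)<.06)&(X[:,2]>.055)&(X[:,2]<.09)
        T=X[m]; (cx,cy),r=cv2.minEnclosingCircle(T[:,:2].astype(np.float32))
        print(c,"tin",len(T),np.round(T.mean(0),3),np.round([cx,cy,r],3),T[:,2].max())
    im=cv2.imread("pics/%s0.png"%c); 
    ins=(np.abs(P[...,0]-.57)<.16)&(np.abs(P[...,1]-.017)<.21)&(P[...,2]>.035)&(P[...,2]<.095)&(d>0)
    hsv=cv2.cvtColor(im,cv2.COLOR_BGR2HSV); ins&=(hsv[...,1]<70)
    T=P[ins]
    for lo,hi,n in ((.045,.06,"floor"),(.066,.09,"rim"),(.045,.09,"all")):
        A=T[(T[:,2]>lo)&(T[:,2]<hi)]
        if len(A)>20: print(c,n,len(A),np.round(A.mean(0),3),[np.round(v,3) for v in cv2.minAreaRect(A[:,:2].astype(np.float32))])
```

```text
top tin 530 [ 0.432 -0.296  0.067] [ 0.432 -0.298  0.029] 0.0743791646137871
top tin 509 [ 0.621 -0.305  0.067] [ 0.623 -0.308  0.029] 0.07363651179872249
top floor 8688 [0.569 0.021 0.052] [array([0.572, 0.021]), array([0.295, 0.178]), np.float64(84.37)]
top rim 712 [0.573 0.007 0.073] [array([0.569, 0.02 ]), array([0.298, 0.17 ]), np.float64(84.206)]
top all 9554 [0.57  0.02  0.054] [array([0.572, 0.02 ]), array([0.298, 0.178]), np.float64(84.517)]
scene tin 440 [ 0.439 -0.298  0.069] [ 0.434 -0.297  0.031] 0.07743155141590492
scene tin 566 [ 0.628 -0.307  0.069] [ 0.623 -0.305  0.031] 0.07546319576474247
scene floor 6005 [0.566 0.021 0.054] [array([0.56 , 0.023]), array([0.3  , 0.195]), np.float64(83.962)]
scene rim 1105 [0.58  0.014 0.072] [array([0.57 , 0.022]), array([0.3  , 0.174]), np.float64(84.042)]
scene all 7575 [0.568 0.02  0.058] [array([0.56 , 0.023]), array([0.3  , 0.194]), np.float64(84.2)]
```

```bash
python3 -m handwheel '[[0.305,-0.444,0,0,0,-0.677],[0.305,-0.444,0,0,0,-0.677],[0.305,-0.444,0,0,0,-0.677],[0.305,-0.444,0,0,0,-0.677],[0.305,-0.444,0,0,0,-0.677],[0.305,-0.444,0,0,0,-0.677],[0.305,-0.444,0,0,0,-0.677],[0.305,-0.444,0,0,0,-0.677]]' 1
```

```text
time_s: 1.07
position: [0.3842, 0.3175, 0.2478]
tcp_rot: [[-0.246, 0.969, 0.001], [0.969, 0.246, 0.0], [0.0, 0.001, -1.0]]
force: [1.1, 0.1, 0.7]
opening: 1.001
grasp_force: 0.0
```

```bash
python3 -m handwheel '[[0.06,-0.4,0,0,0,-0.175],[0.06,-0.4,0,0,0,-0.175],[0.06,-0.4,0,0,0,-0.175],[0.06,-0.4,0,0,0,-0.175],[0.06,-0.4,0,0,0,-0.175],[0.06,-0.4,0,0,0,-0.175],[0.06,-0.4,0,0,0,-0.175],[0.06,-0.4,0,0,0,-0.175]]' 1
```

```text
time_s: 1.73
position: [0.4329, -0.0126, 0.2479]
tcp_rot: [[0.096, 0.995, 0.001], [0.995, -0.096, -0.0], [-0.0, 0.001, -1.0]]
force: [0.9, 0.2, 1.0]
opening: 0.999
grasp_force: 0.0
```

```bash
python3 -m handwheel '[[0,-0.285,-0.09,0,0,0],[0,-0.285,-0.09,0,0,0],[0,-0.285,-0.09,0,0,0],[0,-0.285,-0.09,0,0,0],[0,-0.285,-0.09,0,0,0],[0,-0.285,-0.09,0,0,0],[0,-0.285,-0.09,0,0,0],[0,-0.285,-0.09,0,0,0]]' 1
python3 - <<'E'
from h import *
s=bot.read_state(); p,d=cams.capture("wrist"); cv2.imwrite("pics/w1.png",p)
c=cams.calibration("wrist"); K=np.array(c["mtx"]); T=np.array(c["tool_from_camera"])
print(s["position"]); print(np.round(T,3))
for r in models.spot_in("tin_a","wrist")[:3]:
    x=(np.array(r["position"])-K[:2,2])/[K[0,0],K[1,1]]; th=np.hypot(*x)
    ray=np.r_[x/th*np.sin(th),np.cos(th)]; R=np.array(s["tcp_rot"]); 
    o=R@T[:3,3]+s["position"]; w=R@T[:3,:3]@ray
    print(r, o+w*(.068-o[2])/w[2])
E
```

```text
time_s: 2.4
position: [0.4335, -0.3026, 0.1563]
tcp_rot: [[0.1, 0.995, 0.002], [0.995, -0.1, -0.004], [-0.004, 0.003, -1.0]]
force: [-0.6, 0.2, -0.7]
opening: 1.002
grasp_force: 0.0
[ 0.43353165 -0.30261933  0.15625998]
[[ 0.001 -0.959 -0.283  0.077]
 [ 1.     0.001 -0.001  0.001]
 [ 0.001 -0.283  0.959 -0.138]
 [ 0.     0.     0.     1.   ]]
{'position': [255.0, 191.6], 'conf': 0.95} [ 0.43092534 -0.29326019  0.068     ]
{'position': [449.9, 178.5], 'conf': 0.75} [ 0.60779029 -0.29868893  0.068     ]
```

View pics/w1.png

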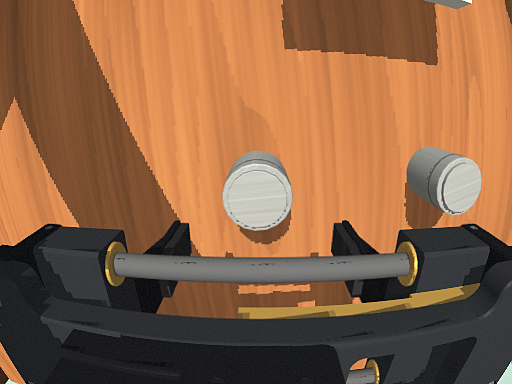

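The wrist view shows the near tin at (257,192), centred between the fingers, with the other tin at (445,180). I go down and grip.

```bash
python3 -m handwheel '[[-0.001,0.001,-0.04,0,0,0],[-0.001,0.001,-0.07,0,0,0],[-0.001,0.001,-0.09,0,0,0],[-0.001,0.001,-0.1,0,0,0],[-0.001,0.001,-0.107,0,0,0],[-0.001,0.001,-0.107,0,0,0],[-0.001,0.001,-0.107,0,0,0],[-0.001,0.001,-0.107,0,0,0]]' 1
python3 -m handwheel '[[0,0,0,0,0,0],[0,0,0,0,0,0],[0,0,0,0,0,0],[0,0,0,0,0,0],[0,0,0,0,0,0],[0,0,0,0,0,0],[0,0,0,0,0,0],[0,0,0,0,0,0]]' -1
```

```text
time_s: 3.17
position: [0.4326, -0.2948, 0.0518]
tcp_rot: [[0.095, 0.995, 0.002], [0.995, -0.095, -0.002], [-0.002, 0.002, -1.0]]
force: [-0.7, 0.1, -1.0]
opening: 1.001
grasp_force: 0.0
time_s: 3.83
position: [0.4318, -0.2946, 0.0507]
tcp_rot: [[0.096, 0.995, 0.0], [0.995, -0.096, -0.0], [-0.0, 0.0, -1.0]]
force: [0.0, 0.3, 2.0]
opening: 0.658
grasp_force: 30.0
```

```bash
python3 -m handwheel '[[0,0,0.03,0,0,0],[0,0,0.07,0,0,0],[0,0,0.11,0,0,0],[0.02,0.02,0.13,0,0,0],[0.03,0.05,0.14,0,0,0],[0.045,0.085,0.14,0,0,0],[0.06,0.12,0.14,0,0,0],[0.072,0.155,0.14,0,0,0]]' -1
python3 -m handwheel '[[0.012,0.036,0,0,0,0],[0.024,0.075,0,0,0,0],[0.035,0.11,0,0,0,0],[0.047,0.145,0,0,0,0],[0.058,0.18,0,0,0,0],[0.068,0.21,0,0,0,0],[0.073,0.225,0,0,0,0],[0.073,0.229,0,0,0,0]]' -1
python3 - <<'E'
from h import *
p,d=cams.capture("scene"); cv2.imwrite("pics/s2.png",p[100:300,130:400].repeat(2,0).repeat(2,1)); print(bot.read_state()["position"])
E
```

```text
time_s: 4.5
position: [0.5043, -0.138, 0.1905]
tcp_rot: [[0.097, 0.995, 0.0], [0.995, -0.097, 0.0], [0.0, 0.0, -1.0]]
force: [0.6, -0.4, -3.1]
opening: 0.658
grasp_force: 30.0
time_s: 5.17
position: [0.5771, 0.0927, 0.1897]
tcp_rot: [[0.092, 0.996, -0.0], [0.996, -0.092, 0.001], [0.001, -0.0, -1.0]]
force: [-0.7, -0.2, -1.6]
opening: 0.657
grasp_force: 30.0
[0.57628331 0.09185469 0.1896546 ]
```

View pics/s2.png

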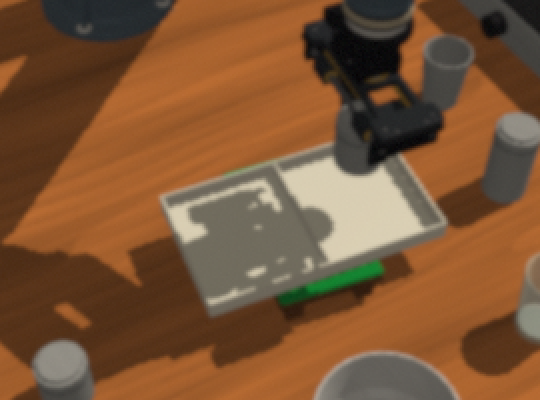

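The first tin hangs over the right half of the tray, clear of the walls and the divider. I lower it slowly.

```bash
python3 -m handwheel '[[0,-0.003,-0.02,0,0,0],[0,-0.003,-0.04,0,0,0],[0,-0.003,-0.055,0,0,0],[0,-0.003,-0.065,0,0,0],[0,-0.003,-0.071,0,0,0],[0,-0.003,-0.075,0,0,0],[0,-0.003,-0.078,0,0,0],[0,-0.003,-0.08,0,0,0]]' -1
python3 -m handwheel '[[0,0,-0.0005,0,0,0],[0,0,-0.001,0,0,0],[0,0,-0.0015,0,0,0],[0,0,-0.002,0,0,0],[0,0,-0.0025,0,0,0],[0,0,-0.003,0,0,0],[0,0,-0.003,0,0,0],[0,0,-0.003,0,0,0]]' -1
```

```text
time_s: 5.88
position: [0.5772, 0.0862, 0.1108]
tcp_rot: [[0.096, 0.995, 0.001], [0.995, -0.096, -0.0], [-0.0, 0.001, -1.0]]
force: [0.2, -0.9, -2.7]
opening: 0.661
grasp_force: 30.0
time_s: 6.55
position: [0.5768, 0.0865, 0.1075]
tcp_rot: [[0.096, 0.995, -0.0], [0.995, -0.096, -0.0], [-0.0, -0.0, -1.0]]
force: [-1.0, 0.1, -2.6]
opening: 0.659
grasp_force: 30.0
```

```bash
python3 -m handwheel '[[0,0,-0.0004,0,0,0],[0,0,-0.0008,0,0,0],[0,0,-0.0012,0,0,0],[0,0,-0.0016,0,0,0],[0,0,-0.002,0,0,0],[0,0,-0.002,0,0,0],[0,0,-0.002,0,0,0],[0,0,-0.002,0,0,0]]' -1
python3 -m handwheel '[[0,0,-0.0003,0,0,0],[0,0,-0.0006,0,0,0],[0,0,-0.0008,0,0,0],[0,0,-0.001,0,0,0],[0,0,-0.001,0,0,0],[0,0,-0.001,0,0,0],[0,0,-0.001,0,0,0],[0,0,-0.001,0,0,0]]' -1
```

```text
time_s: 7.22
position: [0.5769, 0.0865, 0.1056]
tcp_rot: [[0.096, 0.995, 0.0], [0.995, -0.096, -0.0], [-0.0, 0.0, -1.0]]
force: [0.2, -1.0, -2.5]
opening: 0.659
grasp_force: 30.0
time_s: 7.88
position: [0.5768, 0.0865, 0.1046]
tcp_rot: [[0.096, 0.995, -0.0], [0.995, -0.096, 0.0], [0.0, -0.0, -1.0]]
force: [0.2, -0.4, -3.1]
opening: 0.656
grasp_force: 30.0
```

```bash
for i in 1; do python3 -m handwheel '[[0,0,-0.0003,0,0,0],[0,0,-0.0006,0,0,0],[0,0,-0.0008,0,0,0],[0,0,-0.001,0,0,0],[0,0,-0.001,0,0,0],[0,0,-0.001,0,0,0],[0,0,-0.001,0,0,0],[0,0,-0.001,0,0,0]]' -1; done
python3 - <<'E'
from h import *
print(np.mean([ (cams.capture("scene"),bot.read_state()["force"])[1] for _ in range(6)],0))
E
```

```text
time_s: 8.55
position: [0.5768, 0.0865, 0.1037]
tcp_rot: [[0.096, 0.995, -0.0], [0.995, -0.096, 0.0], [0.0, -0.0, -1.0]]
force: [-0.3, -0.6, 1.3]
opening: 0.658
grasp_force: 30.0
[-0.88709699 -0.22295814  1.02758175]
```

Force rose from −2.7 N to +1 N, so the tin is resting on the tray. I release and rise.

```bash
python3 -m handwheel '[[0,0,0,0,0,0],[0,0,0,0,0,0],[0,0,0,0,0,0],[0,0,0,0,0,0],[0,0,0,0,0,0],[0,0,0,0,0,0],[0,0,0,0,0,0],[0,0,0,0,0,0]]' 1
python3 -m handwheel '[[0,0,0.005,0,0,0],[0,0,0.02,0,0,0],[0,0,0.05,0,0,0],[0,0,0.085,0,0,0],[0,0,0.12,0,0,0],[0.005,-0.035,0.13,0,0,0],[0.009,-0.075,0.13,0,0,0],[0.013,-0.115,0.13,0,0,0]]' 1
python3 -m handwheel '[[0.004,-0.04,0,0,0,0],[0.008,-0.08,0,0,0,0],[0.012,-0.12,0,0,0,0],[0.016,-0.16,0,0,0,0],[0.02,-0.2,-0.01,0,0,0],[0.024,-0.235,-0.03,0,0,0],[0.03,-0.265,-0.05,0,0,0],[0.033,-0.279,-0.07,0,0,0]]' 1
python3 - <<'E'
from h import *
p,d=cams.capture("top"); print(models.spot_in("tin_a","top")); print(bot.read_state()["position"])
P=cloud("top",d); X=P[d>0]
m=(np.hypot(X[:,0]-.577,X[:,1]-.086)<.06)&(X[:,2]>.105)&(X[:,2]<.14); T=X[m]
print(len(T),T.mean(0),cv2.minEnclosingCircle(T[:,:2].astype(np.float32)))
m=(abs(X[:,0]-.57)<.13)&(abs(X[:,1]-.02)<.18)&(X[:,2]>.066)&(X[:,2]<.09);A=X[m]; print(cv2.minAreaRect(A[:,:2].astype(np.float32)))
cv2.imwrite("pics/t3.png",p[90:270,80:440].repeat(2,0).repeat(2,1))
E
```

```text
time_s: 9.52
position: [0.5769, 0.0865, 0.1035]
tcp_rot: [[0.096, 0.995, 0.0], [0.995, -0.096, -0.0], [-0.0, 0.0, -1.0]]
force: [0.4, 0.6, -0.6]
opening: 0.991
grasp_force: 0.0
time_s: 10.18
position: [0.5907, -0.029, 0.2359]
tcp_rot: [[0.093, 0.996, 0.004], [0.996, -0.093, -0.001], [-0.001, 0.004, -1.0]]
force: [0.3, 0.5, -1.3]
opening: 1.002
grasp_force: 0.0
time_s: 10.85
position: [0.6233, -0.3127, 0.1636]
tcp_rot: [[0.099, 0.995, 0.003], [0.995, -0.099, -0.003], [-0.003, 0.003, -1.0]]
force: [1.4, 0.1, -0.5]
opening: 0.999
grasp_force: 0.0
[{'position': [218.1, 160.5], 'conf': 0.88}]
[ 0.62075394 -0.30968639  0.15963131]
567 [0.57540585 0.08127245 0.12021495] ((0.5764473676681519, 0.08218981325626373), 0.029006145894527435)
((0.5708571672439575, 0.04196060448884964), (0.25880151987075806, 0.17030835151672363), 84.19004821777344)
```

View pics/t3.png

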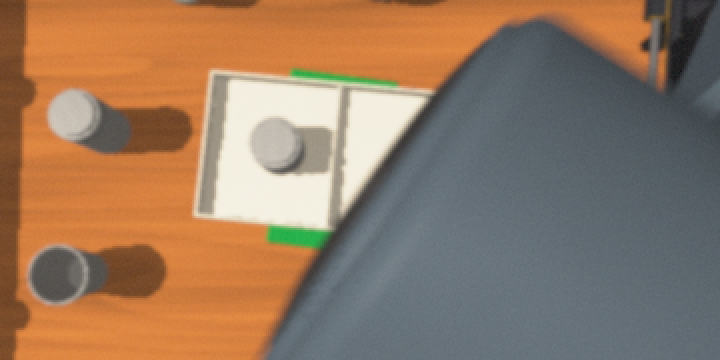

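The first tin stands in the left half of the picture at crop (276,144), with the tray level and unmoved. It measures about +62 to +65 mm along the tray. Now the second tin.

```bash
python3 -m handwheel '[[0.001,0.001,-0.04,0,0,0],[0.001,0.001,-0.07,0,0,0],[0.001,0.001,-0.09,0,0,0],[0.001,0.001,-0.1,0,0,0],[0.001,0.001,-0.108,0,0,0],[0.001,0.001,-0.108,0,0,0],[0.001,0.001,-0.108,0,0,0],[0.001,0.001,-0.108,0,0,0]]' 1
python3 -m handwheel '[[0,0,0,0,0,0],[0,0,0,0,0,0],[0,0,0,0,0,0],[0,0,0,0,0,0],[0,0,0,0,0,0],[0,0,0,0,0,0],[0,0,0,0,0,0],[0,0,0,0,0,0]]' -1
```

```text
time_s: 11.62
position: [0.6251, -0.307, 0.0576]
tcp_rot: [[0.095, 0.995, 0.003], [0.995, -0.095, -0.002], [-0.002, 0.003, -1.0]]
force: [-0.1, -0.3, -0.5]
opening: 1.0
grasp_force: 0.0
time_s: 12.28
position: [0.6236, -0.3065, 0.0557]
tcp_rot: [[0.096, 0.995, -0.001], [0.995, -0.096, 0.0], [0.0, -0.001, -1.0]]
force: [-1.6, 0.6, 2.6]
opening: 0.657
grasp_force: 30.0
```

```bash
python3 -m handwheel '[[0,0,0.03,0,0,0],[0,0,0.065,0,0,0],[0,0,0.1,0,0,0],[-0.005,0.02,0.12,0,0,0],[-0.012,0.05,0.13,0,0,0],[-0.02,0.085,0.13,0,0,0],[-0.028,0.12,0.13,0,0,0],[-0.036,0.155,0.13,0,0,0]]' -1
python3 -m handwheel '[[-0.008,0.035,0,0,0,0],[-0.015,0.065,0,0,0,0],[-0.02,0.085,0,0,0,0],[-0.023,0.1,0,0,0,0],[-0.0246,0.1055,0,0,0,0],[-0.0246,0.1055,0,0,0,0],[-0.0246,0.1055,0,0,0,0],[-0.0246,0.1055,0,0,0,0]]' -1
```

```text
time_s: 12.95
position: [0.5871, -0.1501, 0.1854]
tcp_rot: [[0.097, 0.995, 0.0], [0.995, -0.097, 0.0], [0.0, 0.0, -1.0]]
force: [1.1, 0.8, -2.3]
opening: 0.66
grasp_force: 30.0
time_s: 13.62
position: [0.5641, -0.0474, 0.1856]
tcp_rot: [[0.097, 0.995, 0.001], [0.995, -0.097, -0.001], [-0.001, 0.001, -1.0]]
force: [-0.4, -0.9, -1.0]
opening: 0.662
grasp_force: 30.0
```

Next it goes down to z ≈ 0.112, then in small steps; contact is expected near 0.109.

```bash
python3 -m handwheel '[[-0.001,0,-0.015,0,0,0],[-0.001,0,-0.03,0,0,0],[-0.001,0,-0.045,0,0,0],[-0.001,0,-0.055,0,0,0],[-0.001,0,-0.062,0,0,0],[-0.001,0,-0.067,0,0,0],[-0.001,0,-0.07,0,0,0],[-0.001,0,-0.072,0,0,0]]' -1
python3 -m handwheel '[[0,0,-0.0004,0,0,0],[0,0,-0.0008,0,0,0],[0,0,-0.0012,0,0,0],[0,0,-0.0016,0,0,0],[0,0,-0.002,0,0,0],[0,0,-0.002,0,0,0],[0,0,-0.002,0,0,0],[0,0,-0.002,0,0,0]]' -1
python3 - <<'E'
from h import *
print(np.mean([ (cams.capture("scene"),bot.read_state()["force"])[1] for _ in range(5)],0))
E
```

```text
time_s: 14.28
position: [0.5626, -0.0463, 0.1135]
tcp_rot: [[0.096, 0.995, 0.0], [0.995, -0.096, -0.0], [-0.0, 0.0, -1.0]]
force: [0.1, 0.6, -1.9]
opening: 0.663
grasp_force: 30.0
time_s: 14.95
position: [0.5623, -0.046, 0.1116]
tcp_rot: [[0.096, 0.995, 0.0], [0.995, -0.096, -0.0], [-0.0, 0.0, -1.0]]
force: [0.9, -0.4, -2.5]
opening: 0.663
grasp_force: 30.0
[ 0.43453823 -0.133093   -2.04042168]
```

```bash
python3 -m handwheel '[[0,0,-0.0003,0,0,0],[0,0,-0.0006,0,0,0],[0,0,-0.0009,0,0,0],[0,0,-0.0012,0,0,0],[0,0,-0.0015,0,0,0],[0,0,-0.0018,0,0,0],[0,0,-0.0018,0,0,0],[0,0,-0.0018,0,0,0]]' -1
python3 - <<'E'
from h import *
print(np.mean([ (cams.capture("scene"),bot.read_state()["force"])[1] for _ in range(5)],0))
E
```

```text
time_s: 15.87
position: [0.5622, -0.046, 0.1097]
tcp_rot: [[0.096, 0.995, -0.0], [0.995, -0.096, 0.0], [0.0, -0.0, -1.0]]
force: [0.0, -0.8, -2.5]
opening: 0.656
grasp_force: 30.0
[ 1.0509801  -0.14114966 -1.75162921]
```

```bash
python3 -m handwheel '[[0,0,-0.0003,0,0,0],[0,0,-0.0006,0,0,0],[0,0,-0.0009,0,0,0],[0,0,-0.001,0,0,0],[0,0,-0.001,0,0,0],[0,0,-0.001,0,0,0],[0,0,-0.001,0,0,0],[0,0,-0.001,0,0,0]]' -1
python3 - <<'E'
from h import *
print(np.mean([ (cams.capture("scene"),bot.read_state()["force"])[1] for _ in range(5)],0))
E
```

```text
time_s: 16.78
position: [0.5622, -0.046, 0.1087]
tcp_rot: [[0.096, 0.995, -0.0], [0.995, -0.096, 0.0], [0.0, -0.0, -1.0]]
force: [0.1, 0.2, -2.4]
opening: 0.66
grasp_force: 30.0
[-0.14375637 -0.12228058 -1.99537334]
```

```bash
python3 -m handwheel '[[0,0,-0.0003,0,0,0],[0,0,-0.0006,0,0,0],[0,0,-0.0007,0,0,0],[0,0,-0.0007,0,0,0],[0,0,-0.0007,0,0,0],[0,0,-0.0007,0,0,0],[0,0,-0.0007,0,0,0],[0,0,-0.0007,0,0,0]]' -1
python3 - <<'E'
from h import *
print(np.mean([ (cams.capture("scene"),bot.read_state()["force"])[1] for _ in range(5)],0))
E
```

```text
time_s: 17.7
position: [0.5623, -0.046, 0.1086]
tcp_rot: [[0.096, 0.995, 0.0], [0.995, -0.096, -0.0], [-0.0, 0.0, -1.0]]
force: [-1.6, -0.1, 5.6]
opening: 0.657
grasp_force: 30.0
[-1.27308229  0.17702864  5.88750587]
```

Contact is clear, about 8 N. I release, rise and back off toward the robot's right.

```bash
python3 -m handwheel '[[0,0,0,0,0,0],[0,0,0,0,0,0],[0,0,0,0,0,0],[0,0,0,0,0,0],[0,0,0,0,0,0],[0,0,0,0,0,0],[0,0,0,0,0,0],[0,0,0,0,0,0]]' 1
python3 -m handwheel '[[0,0,0.005,0,0,0],[0,0,0.02,0,0,0],[0,0,0.05,0,0,0],[0,0,0.085,0,0,0],[0,0,0.12,0,0,0],[0,-0.04,0.13,0,0,0],[0,-0.08,0.13,0,0,0],[0,-0.12,0.13,0,0,0]]' 1
python3 -m handwheel '[[0,-0.04,0,0,0,0],[0,-0.08,0,0,0,0],[0,-0.12,0,0,0,0],[0,-0.16,0,0,0,0],[0,-0.2,0,0,0,0],[0,-0.22,0,0,0,0],[0,-0.22,0,0,0,0],[0,-0.22,0,0,0,0]]' 1
python3 - <<'E'
from h import *
u=np.array([.101,.995]); v=np.array([-.995,.101]); c0=np.array([.570,.021])
for c in ("top","scene"):
    p,d=cams.capture(c); X=cloud(c,d)[d>0]
    for a,b in ((.577,.086),(.562,-.046)):
        T=X[(np.hypot(X[:,0]-a,X[:,1]-b)<.05)&(X[:,2]>.107)&(X[:,2]<.14)]
        if len(T): 
            q=np.array(cv2.minEnclosingCircle(T[:,:2].astype(np.float32))[0]); print(c,len(T),q,T[:,2].mean(),"tray",(q-c0)@u,(q-c0)@v)
    A=X[(abs(X[:,0]-.57)<.13)&(abs(X[:,1]-.02)<.18)&(X[:,2]>.066)&(X[:,2]<.09)]; print(cv2.minAreaRect(A[:,:2].astype(np.float32)))
    cv2.imwrite("pics/%s4.png"%c,p)
E
```

```text
time_s: 18.62
position: [0.5623, -0.046, 0.108]
tcp_rot: [[0.096, 0.995, -0.0], [0.995, -0.096, 0.0], [0.0, -0.0, -1.0]]
force: [-0.0, 0.1, -0.0]
opening: 0.996
grasp_force: 0.0
time_s: 19.28
position: [0.563, -0.1669, 0.2405]
tcp_rot: [[0.093, 0.996, 0.004], [0.996, -0.093, -0.002], [-0.002, 0.004, -1.0]]
force: [0.9, -0.0, -0.4]
opening: 0.996
grasp_force: 0.0
time_s: 19.95
position: [0.5616, -0.387, 0.2378]
tcp_rot: [[0.098, 0.995, -0.0], [0.995, -0.098, 0.001], [0.001, -0.0, -1.0]]
force: [-0.4, -0.0, 0.3]
opening: 1.001
grasp_force: 0.0
top 562 [0.57614505 0.08238097] 0.12044549927547353 tray 0.06169471828252077 8.515060776467205e-05
top 560 [ 0.56238645 -0.04779069] 0.1205257279079613 tray -0.06921570232525467 0.0006276196734010677
((0.5688421726226807, 0.021060198545455933), (0.30053627490997314, 0.17051823437213898), 84.20990753173828)
scene 434 [0.57866621 0.08212578] 0.12128765638502159 tray 0.06169544127941132 -0.002449175044059802
scene 466 [ 0.56392598 -0.04756503] 0.12105103132517717 tray -0.06883568250402808 -0.0008814198254645365
((0.5701820254325867, 0.022682324051856995), (0.30167150497436523, 0.1755836009979248), 84.31674194335938)
```

View pics/scene4.png

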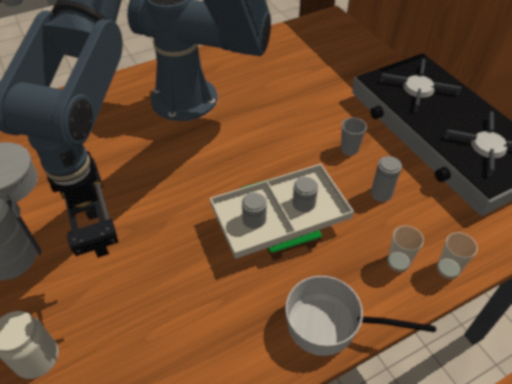

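View pics/top4.png

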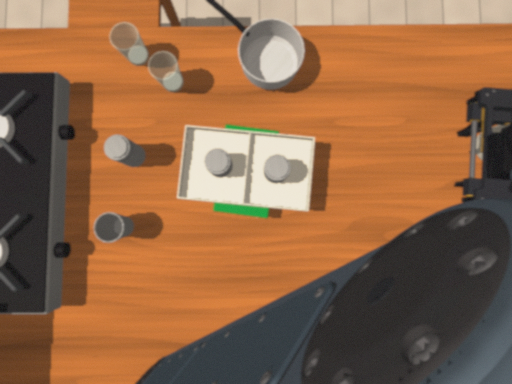

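Both tins stand upright on the level, unmoved tray, at (218,161) and (277,168) in the top view. They measure +62 and −69 mm along the tray, and the gripper is clear.

```bash
python3 -c "
from rig import bot
print(bot.hand_in())"
```

```text
the job is handed in; nothing more can be done
None
```

I set both squat tins upright in the tray, one in each half, at about +62 mm and −69 mm along it and within 3 mm of the middle across it. The tray stayed level and in place, and I handed the job in at about 20 s; no verdict came back.

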